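Dock a reagent cartridge with the spring-centred press lever

TASK

Dock the cartridge that has the raised finger ridge: push the press's spring-centred lever towards the side where that cartridge lies, easing it over slowly and never forcing it (about 20 N at the grip at most), until the cartridge has driven its oil-damped plunger fully home. Keep it firmly pressed there for two seconds, then let go so that the lever comes back upright to its centre. Leave the plain low block on the other side, the bottle and the tape roll where they are.

Things in the scene. Friction and masses are not known exactly. Their poses are not given: they have to be found in the camera images.
- press: White bench press fixed to the worktop: plinth 120 (x) by 360 mm (y), steel deck 45 mm above its underside, lever at its middle, a lane to each side along +y ('left') and -y ('right'). White hoods (93 to 175 mm from the middle, 116 mm high) hide each lane's port; its plunger's near face lies 97 to 107 mm from the middle, unknown each time. Origin: centre of the underside, z up.
- lever: Spring-centred lever; its own z runs up the stem. Its hinge (the body's origin) lies along the press's x axis, 12 mm above the press's underside; it leans to 0.65 rad either way. A spring draws it upright: 2 to 4 N at the grip at docking angles (0.3 to 0.55 rad). A roller bar 28 mm thick, 60 mm from the hinge, pushes the cartridge with 3.2 times the grip's force; over 75 N there is forcing.
- grip (a point): Middle of the lever's upright black handle grip (32 mm thick, 70 mm long, free to push from any side), 205 mm above the worktop when upright, 193 mm from the hinge. The stem below it is 12 mm thick.
- cartridge: Grey reagent cartridge, loose on one of the two lanes (either side), 70 by 70 by 34 mm with a raised finger ridge (50 by 14 mm, 30 mm high) across its top, 0.2 to 0.4 kg. Origin at the centre of its underside. It starts 3 to 8 mm clear of the lever's roller bar and 5 to 20 mm short of its plunger. Slick; guide rails keep it on the lane.
- blank: Plain low grey blanking block, 70 by 70 by 34 mm with no ridge, loose on the other lane. Origin at the centre of its underside. It stays where it is.
- plunger_left (a joint): Travel (m) of the hidden plunger on the press's +y side: 0 undriven, 0.008 home on a rigid stop. Oil-damped: yields only above 8 N, then creeps 1 mm/s per further 6 N pushed by the cartridge (10 to 15 N at the grip takes it home in 2 to 4 s; pushed fast it resists hard); stays where left. A brass pin, flush with the port's outer end plate at 0, stands 8 mm proud when home.
- plunger_right (a joint): The same for the plunger in the hood on the press's -y side.
- saline_bottle: White wash bottle, 66 mm wide and 126 mm high, standing left of the press; a bystander.
- tape_roll: Roll of tape, 59 mm across and 19 mm high, lying right of the press; a bystander.

How it is judged:
By the outcome, as a careful person would: the job done as asked, in the order asked, and still so for the second after the job is handed in, with the robot touching nothing.
It also fails if it takes over 54 s, if anything falls off the work surface, if the arm or the gripper's body presses on something with over 40 N, if the wrist force passes 120 N, or if a joint passes its speed limit or range.

ROBOT

A 6-joint arm with a two-finger parallel gripper is mounted at the origin on a cart in front of the work surface, level with it; the furniture and walls round the work are solid. World frame = base frame: x ahead of the robot, y to its left, z up, the work surface at z = 0. Lengths are in m, angles in rad, forces in N, time in s.
With the tool pointing down it reaches from about 0.35 to 0.725 m from the base axis. Payload 4.3 kg.
Tool frame: the origin (TCP) lies on the centre line of the jaws, within the pads' length; the fingertips stand 8 mm ahead of it and the grasp point (between the pads) lies 11 mm behind it (tip_reach is the distance from the TCP to the fingertips, in m); z points along the fingers, y is the line along which they close (so a half turn about z gives the same grasp; the last joint's range is limited). The gripper opens to 85 mm and grips with 20 to 120 N. Pads are 22 mm wide; open, the fingers measure 114 mm over their backs; the gripper's body (76 mm by 85 mm) begins 54 mm behind the grasp point. The pads swing forward as they close: fully open they stand 13 mm farther back than shut.
Start: joints at [-1.44, 0.377, 0.081, 1.274, 0, 1.46], TCP at [0.137, -0.558, 0.207] pointing down, gripper open.
Joint ranges: [-2.72, 2.72], [-0.84, 1.66], [-1.02, 1.22], [-1.77, 2.12], [-1.37, 1.28], [-3.14, 3.14]. Speed limits (rad/s): [2.57, 2.57, 3.14, 3.14, 3.14, 3.14].

INTERFACE

Orientations are given as a unit quaternion [w, x, y, z].
In Python, from workcell import * gives the robot as it stands. The module is installed in compiled form; this text tells all that it offers.
- The arm moves only by the shell command python3 -m crank 'ROWS' [FORCE]. ROWS is JSON, a list of rows, each a list of 7 numbers: the shift along the world's x, y, z in m, then the turn, a rotation vector about the world's x, y, z in degrees, then the opening, from -1 (shut) to 1 (fully open). In form: [[tx, ty, tz, ax, ay, az, fingers], ...]. A call has 1 to 5 rows; each row shifts and turns the commanded pose from where the row before left it; what a row does not reach is not made up. A row lasts 1/12 s, in which the tool goes at most 41.7 mm and 7.16 degrees, less where a joint would pass 70% of its speed; a pose out of reach is approached as far as the arm can. A call with a gripper value outside its range is refused whole. The fingers move at their own pace and stop on an object; FORCE is the grip in N (left out, the last holds). Time passes only in rows, so rows that do not move let the fingers close. It gives the time, the measured TCP pose, the force, the opening and the grip force at its end, in the units of the state.
- observe(): the state, without advancing time (a new reading comes with each control period).
- camera(name): name is "scene" or "top"; returns the picture (420x560x3 uint8, red, green, blue); there is no depth.
- calibration(name): a dict with "mtx" (3x3 intrinsics, pixels), "k1" (the pictures are not rectified: a ray, as slopes to the right and down, at radius r is drawn at 1 + k1 r^2 times it, then the intrinsics apply), "origin" and "orientation" of the camera in the world. Camera axes: x right, y down, z forward; pixel columns grow to the right and rows downward; lengths in m; the calibration is good to about 2 mm. A picture is of the moment at which its call begins. calibration takes no time and is no camera call.
- sign_off(): hands the job in; it is judged then, once.
Trained networks look in the newest picture that a camera, given by its name, has taken for a name from the list of things; names that differ only in an ending like _2 or _b are one class to them, and where a whole thing is asked for, a point or a joint stands for the part that bears it (a point fixed in the world has none). Each returns a list of dicts, best first, with "score" (0 to 1); they miss things now and then, are a little off and sometimes report something else, mostly with a low value. They report only what shows in the picture. A call takes as long as a camera call.
- trace(camera, name): "region" (420x560 bool, what is visible of it) and "rect" ([centre column, centre row, width, height] in pixels, round what is visible of it).
- tip_of(camera, name): "at" ([column, row] in pixels: a listed point, or the origin of a listed thing).
The state is a dict: "t": time; "qpos": joint angles; "qd": joint speeds; "tau": joint torques, N m; "eef_pos": TCP position; "eef_rot": TCP orientation; "ft_force": force on the tool from outside, world axes, zero at the start; "torque": the same for the moment, N m; "grip_width": finger opening in m; "grasp_force": force on a finger pad.
Only numpy, scipy, OpenCV 4.12 (cv2) and the standard library are available. Lean on these libraries where they do the work, as an engineer would, in place of code of your own. Each camera call takes 0.05 s, during which the arm holds its last target. There are 200 camera calls.

## Working session

There is one attempt and no reset: what is moved stays moved. The work goes in short steps, Python scripts to look and compute and a shell command to move; the robot and the scene stay as the last step left them, time stands still between calls to the robot, and variables do not carry over. Pictures are saved under pics/ and viewed, at most 10 in all, crops included, and the job is handed in when it is done.

```bash
mkdir -p pics
cat > h.py <<'E'
from workcell import *
import numpy as np, cv2
from scipy.spatial.transform import Rotation as R
def ray(cam,px):
    c=calibration(cam); K=np.array(c["mtx"]); p=np.linalg.inv(K)@[px[0],px[1],1]
    d=p[:2]; s=d.copy()
    for _ in range(30): s=d/(1+c["k1"]*(s@s))
    q=c["orientation"]; q=np.array(q)
    Rm=q if q.shape==(3,3) else R.from_quat(q,scalar_first=True).as_matrix()
    return np.array(c["origin"]),Rm@[s[0],s[1],1]
def atz(cam,px,z):
    o,d=ray(cam,px); return o+d*(z-o[2])/d[2]
def two(p1,p2):
    o1,d1=ray("scene",p1);o2,d2=ray("top",p2)
    A=np.c_[d1,-d2];t=np.linalg.lstsq(A,o2-o1,rcond=None)[0]
    a=o1+t[0]*d1;b=o2+t[1]*d2
    return (a+b)/2,np.linalg.norm(a-b)
def shot(cam,fn):
    cv2.imwrite("pics/"+fn,camera(cam)[:,:,::-1])
E
python3 - <<'E'
from h import *
np.set_printoptions(precision=3,suppress=True)
for c in("scene","top"):
    shot(c,c+"0.png")
    print(c,calibration(c)["origin"])
    for n in("press","lever","grip","cartridge","blank","saline_bottle","tape_roll"):
        r=tip_of(c,n)[:2]; t=trace(c,n)[:2]
        print(n,[(np.round(x["at"],1),round(x["score"],2)) for x in r],[(np.round(x["rect"],1),round(x["score"],2)) for x in t])
s=observe();print(s["t"],s["eef_pos"],s["eef_rot"],s["ft_force"],s["grip_width"])
E
python3 -c "
import cv2,numpy as np
"
```

```text
scene [0.082 0.678 0.914]
press [(array([311.1, 261.4]), 0.87)] [(array([309.2, 250.2,  90.9, 134.6]), 0.6), (array([342.4, 179.9,  17.5,  14.9]), 0.28)]
lever [(array([310.7, 255.3]), 0.89)] [(array([312. , 218.4,  22.4,  61.1]), 0.73)]
grip [] [(array([313.2, 218.4,  20.5,  59.1]), 0.97)]
cartridge [(array([305.4, 260.8]), 0.79)] [(array([308.8, 250. ,  31.7,  21.6]), 0.81), (array([320.5, 232.8,  30.7,  30.9]), 0.59)]
blank [(array([321.3, 235. ]), 0.89)] [(array([321.5, 231.8,  31.8,  30.1]), 0.88), (array([314.6, 218.4,  21.4,  60.9]), 0.67)]
saline_bottle [(array([165.1, 338.5]), 0.84)] [(array([159.9, 327.1,  31.1,  49.1]), 0.69)]
tape_roll [(array([342.4, 178.8]), 0.63)] [(array([344.1, 179.3,  20. ,  20.2]), 0.83)]
top [0.424 0.001 1.328]
press [(array([296.6, 224.4]), 0.92)] [(array([293.9, 223.6, 113.7,  59.5]), 0.66)]
lever [(array([295.1, 228. ]), 0.64)] [(array([295. , 227.4,  13.3,  14.9]), 0.51)]
grip [(array([297.5, 223. ]), 0.48)] [(array([297.4, 224. ,  10.4,  13.6]), 0.43)]
cartridge [(array([276.5, 230. ]), 0.84)] [(array([280.1, 229.6,  27.7,  26.1]), 0.68)]
blank [] [(array([312.7, 218.9,  23. ,  21.9]), 0.56)]
saline_bottle [(array([176.8, 188.4]), 0.79)] [(array([174.7, 185.5,  23.5,  20.2]), 0.92)]
tape_roll [(array([390.8, 194.3]), 0.79)] [(array([390.9, 192.8,  14.2,  21.5]), 0.48)]
1.5 [ 0.137 -0.558  0.207] [0.    0.993 0.12  0.   ] [-0.012  0.515 -0.45 ] 0.08558337626426953
```

View pics/scene0.png

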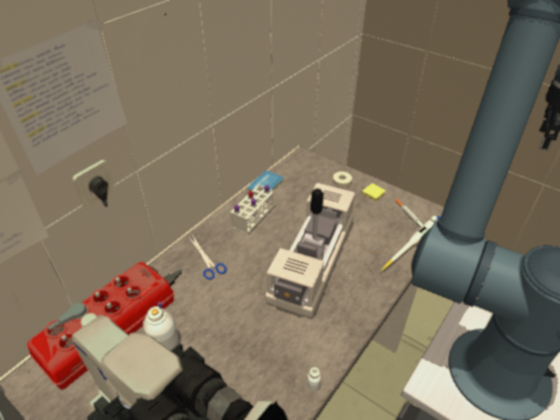

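View pics/top0.png

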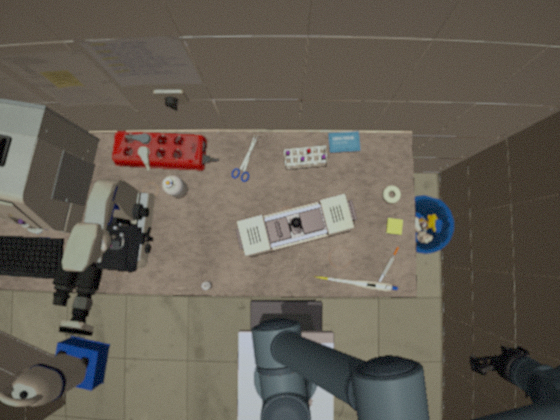

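The scene view shows the press at about (311,250), with the lever upright at (316,200). In the top view the press is yawed, with hoods at (254,236) and (337,214) and the lever at (296,225). I'll zoom in to identify the cartridge.

Run:
```python
from h import *
np.set_printoptions(precision=3,suppress=True)
a=cv2.imread("pics/scene0.png")[175:320,250:370];b=cv2.imread("pics/top0.png")[185:265,230:360]
a=cv2.resize(a,None,fx=4,fy=4,interpolation=cv2.INTER_CUBIC)[:580]
b=cv2.resize(b,None,fx=3,fy=3,interpolation=cv2.INTER_CUBIC)[:300,:]
o=np.zeros((580,480+0,3),np.uint8)
cv2.imwrite("pics/za.png",a)
cv2.imwrite("pics/zb.png",cv2.resize(b,None,fx=2,fy=2,interpolation=cv2.INTER_CUBIC))
print("press top",atz("top",[296.6,224.4],0),"scene",atz("scene",[311.1,261.4],0))
print("lever org",atz("top",[295.1,228],.012),atz("scene",[310.7,255.3],.012))
print("grip",atz("top",[297.4,223.5],.22),atz("scene",[316,200],.205))
for n,px in dict(hL=[254,236],hR=[337,214]).items(): print(n,atz("top",px,.116))
print("cart",atz("top",[276.5,230],.045),atz("scene",[305.4,260.8],.045)); print("blank",atz("top",[312.7,218.9],.07),atz("scene",[321.3,235],.045))
print("bottle",atz("top",[176.8,188.4],0),"tape",atz("top",[390.8,194.3],0.01))
# press region yaw
m=trace("top","press")[0]["region"]; ys,xs=np.nonzero(m); print(cv2.minAreaRect(np.c_[xs,ys].astype(np.float32)))
```

```text
press top [ 0.508 -0.036  0.   ] scene [ 0.502 -0.017  0.   ]
lever org [ 0.495 -0.031  0.012] [ 0.51  -0.025  0.012]
grip [ 0.497 -0.032  0.22 ] [ 0.507 -0.027  0.205]
hL [0.464 0.099 0.116]
hR [ 0.534 -0.159  0.116]
cart [0.486 0.031 0.045] [0.494 0.024 0.045]
blank [ 0.522 -0.086  0.07 ] [ 0.513 -0.077  0.045]
bottle [0.63  0.379 0.   ] tape [ 0.612 -0.358  0.01 ]
((294.9411926269531, 225.26470947265625), (37.83555603027344, 112.29399108886719), 75.96376037597656)
```

View pics/za.png

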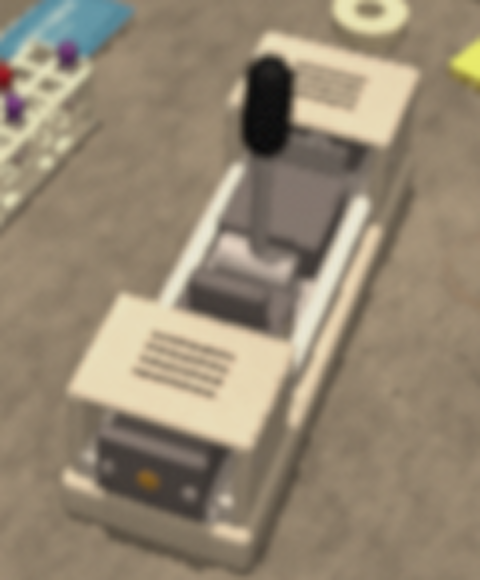

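View pics/zb.png

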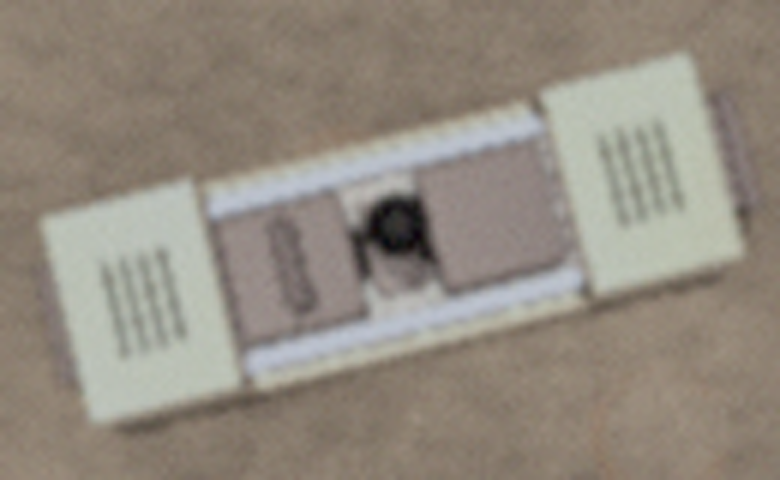

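Both zooms show the ridge on the left (+y) block, at top crop (292,265) and scene crop (235,290). The plain block is on the right. The press is yawed about +15°, with its middle near (0.50, -0.03). I'll approach from the -y' side with the fingers nearly shut, tool y along the press x, so the gap cradles the grip.

```bash
python3 -m crank '[[0.019,0.021,0,0,0,7,-0.6],[0.019,0.021,0,0,0,7,-0.6],[0.019,0.021,0,0,0,7,-0.6],[0.019,0.021,0,0,0,7,-0.6],[0.019,0.021,0,0,0,7,-0.6]]' 60
python3 -m crank '[[0.019,0.021,0,0,0,7,-0.6],[0.019,0.021,0,0,0,7,-0.6],[0.019,0.021,0,0,0,7,-0.6],[0.019,0.021,0,0,0,7,-0.6],[0.019,0.021,0,0,0,7,-0.6]]'
python3 -m crank '[[0.019,0.021,0,0,0,7,-0.6],[0.019,0.021,0,0,0,7,-0.6],[0.019,0.021,0,0,0,7,-0.6],[0.019,0.021,0,0,0,0,-0.6],[0.019,0.021,0,0,0,0,-0.6]]'
```

```text
t: 1.97
eef_pos: [0.2328, -0.4524, 0.2073]
eef_rot: [0.0, 0.91, 0.416, 0.0]
ft_force: [0.4, -0.1, 0.4]
grip_width: 0.0259
grasp_force: 0.0
t: 2.38
eef_pos: [0.3279, -0.3474, 0.2074]
eef_rot: [0.0, 0.742, 0.67, 0.0]
ft_force: [0.5, -0.6, 0.2]
grip_width: 0.0175
grasp_force: 0.0
t: 2.8
eef_pos: [0.423, -0.2423, 0.2074]
eef_rot: [0.0, 0.61, 0.792, 0.0]
ft_force: [-0.4, -0.7, 1.0]
grip_width: 0.0168
grasp_force: 0.0
```

```bash
python3 -m crank '[[0.018,0.027,-0.002,0,0,0,-0.6],[0.018,0.027,-0.002,0,0,0,-0.6],[0.018,0.027,-0.002,0,0,0,-0.6],[0.018,0.027,-0.002,0,0,0,-0.6],[0.018,0.027,-0.002,0,0,0,-0.6]]'
python3 - <<'E'
from h import *
a=camera("top")[195:255,250:340];b=camera("scene")[160:270,260:370]
z=lambda i:cv2.resize(i,(540,360) if i is a else (540,540),interpolation=cv2.INTER_CUBIC)
a2=cv2.resize(a,None,fx=4.4,fy=4.4,interpolation=cv2.INTER_CUBIC);b2=cv2.resize(b,None,fx=3.6,fy=3.6,interpolation=cv2.INTER_CUBIC)
o=np.zeros((400,800,3),np.uint8);o[:a2.shape[0],:a2.shape[1]]=a2;o[:b2.shape[0],400:400+b2.shape[1]]=b2
cv2.imwrite("pics/n1.png",o[:,:,::-1])
for c in("scene","top"):
  for n in("grip","lever"): print(c,n,[(np.round(x["at"],1),round(x["score"],2)) for x in tip_of(c,n)[:2]])
E
```

```text
t: 3.22
eef_pos: [0.5129, -0.107, 0.1973]
eef_rot: [0.0, 0.61, 0.792, 0.0]
ft_force: [0.1, -0.7, -0.5]
grip_width: 0.0168
grasp_force: 0.0
scene grip [(array([318.1, 205.9]), 0.66)]
scene lever [(array([308.4, 256.2]), 0.67)]
top grip [(array([299.8, 223. ]), 0.53)]
top lever [(array([291.5, 229. ]), 0.51), (array([300.1, 224.7]), 0.4)]
```

View pics/n1.png

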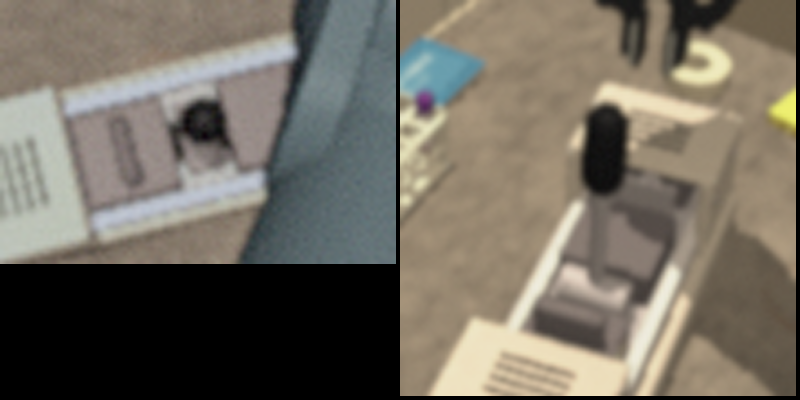

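Run:
```python
from h import *
np.set_printoptions(precision=4,suppress=True)
xp=np.array([np.cos(.265),np.sin(.265)]);yp=np.array([-xp[1],xp[0]])
tcp=np.array(observe()["eef_pos"])
for n,g in [("top",atz("top",[296.1,222.5],.225)),("scene",atz("scene",[317,201.7],.205)),("two",two([317,201.7],[296.1,222.5])[0])]:
    d=(g-tcp)[:2]; print(n,g,"lat",d@xp,"fwd",d@yp)
```

```text
top [ 0.4992 -0.0286  0.225 ] lat 0.009045643799313347 fwd 0.08095416038970196
scene [ 0.5017 -0.0237  0.205 ] lat 0.012761889494164071 fwd 0.08510653292858722
two [ 0.5025 -0.0284  0.201 ] lat 0.01222168410304928 fwd 0.08032340761470232
```

In the view, the fingers hang at crop (660,40), on the -y' side of the grip at crop (605,150). The grip is 81 mm ahead and 11 mm to the +x' side of the TCP. I'll correct that sideways offset and close in.

```bash
python3 -m crank '[[0,0.0135,0,0,0,0,-0.6],[0,0.0135,0,0,0,0,-0.6],[0,0.0135,0,0,0,0,-0.6],[-0.001,0.004,0,0,0,0,-0.6],[-0.001,0.004,0,0,0,0,-0.6]]'
python3 -m crank '[[-0.0008,0.003,0,0,0,0,-0.6],[-0.0008,0.003,0,0,0,0,-0.6],[-0.0008,0.003,0,0,0,0,-0.6]]'
```

```text
t: 3.93
eef_pos: [0.5097, -0.06, 0.1974]
eef_rot: [0.0, 0.61, 0.792, -0.0]
ft_force: [-0.4, -0.3, -0.3]
grip_width: 0.0172
grasp_force: 0.0
t: 4.18
eef_pos: [0.5076, -0.0512, 0.1973]
eef_rot: [0.0, 0.611, 0.792, -0.0]
ft_force: [-0.0, 0.3, -0.4]
grip_width: 0.0167
grasp_force: 0.0
```

```bash
python3 -m crank '[[-0.0008,0.003,0,0,0,0,-0.6],[-0.0008,0.003,0,0,0,0,-0.6],[-0.0008,0.003,0,0,0,0,-0.6],[-0.0008,0.003,0,0,0,0,-0.6],[-0.0008,0.003,0,0,0,0,-0.6]]'
python3 -m crank '[[-0.0005,0.002,0,0,0,0,-0.6],[-0.0005,0.002,0,0,0,0,-0.6],[-0.0005,0.002,0,0,0,0,-0.6],[-0.0005,0.002,0,0,0,0,-0.6],[-0.0005,0.002,0,0,0,0,-0.6]]'
python3 - <<'E'
from h import *
s=observe();print(s["ft_force"],s["torque"])
E
```

```text
t: 4.6
eef_pos: [0.5037, -0.0358, 0.1973]
eef_rot: [0.0, 0.61, 0.792, -0.0]
ft_force: [0.3, 0.1, -0.2]
grip_width: 0.0171
grasp_force: 0.2
t: 5.02
eef_pos: [0.5012, -0.0259, 0.1972]
eef_rot: [0.0, 0.61, 0.792, -0.0]
ft_force: [0.9, -0.7, 0.3]
grip_width: 0.0173
grasp_force: 0.4
[ 0.90182175 -0.67100765  0.33073799] [-0.20949606 -0.04847583 -0.01902215]
```

Run:
```python
from h import *
b=camera("scene")[160:270,260:370]
cv2.imwrite("pics/n2.png",cv2.resize(b,None,fx=4,fy=4,interpolation=cv2.INTER_CUBIC)[:,:,::-1])
```

```text
(no output)
```

View pics/n2.png

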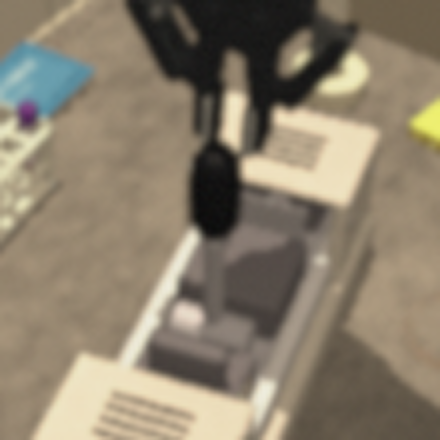

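```bash
cat >> h.py <<'E'
def proj(cam,p):
    c=calibration(cam);q=np.array(c["orientation"]);Rm=q if q.shape==(3,3) else R.from_quat(q,scalar_first=True).as_matrix()
    v=Rm.T@(np.array(p)-c["origin"]);s=v[:2]/v[2];s=s*(1+c["k1"]*(s@s));return (np.array(c["mtx"])@[*s,1])[:2]
E
python3 - <<'E'
from h import *
np.set_printoptions(precision=4,suppress=True)
xp=np.array([np.cos(.265),np.sin(.265),0]);yp=np.array([-xp[1],xp[0],0])
t=np.array(observe()["eef_pos"])
f=lambda p:(proj("scene",p)-[260,160])*4
print("tips",f(t-[0,0,.008]),"fingers",f(t+.0155*xp-[0,0,.008]),f(t-.0155*xp-[0,0,.008]))
for l in(-.01,0,.01): print(l,"grip centre if lat",f(t+.027*yp+l*xp+[0,0,.005]))
print(tip_of("scene","grip"))
E
```

```text
tips [229.224  185.6451] fingers [204.4779 179.1548] [254.1618 192.1865]
-0.01 grip centre if lat [232.138  202.0008]
0 grip centre if lat [215.691  197.6465]
0.01 grip centre if lat [199.328  193.3148]
[{'at': [312.9, 207.6], 'score': 0.71}]
```

The grip sits at crop (213,190), leaning to the left and centred in the finger gap to within 2 mm. I'll keep easing, slowly before the plunger.

```bash
python3 -m crank '[[-0.0005,0.002,-0.0004,0,0,0,-0.6],[-0.0005,0.002,-0.0004,0,0,0,-0.6],[-0.0005,0.002,-0.0004,0,0,0,-0.6],[-0.0005,0.002,-0.0004,0,0,0,-0.6],[-0.0005,0.002,-0.0004,0,0,0,-0.6]]' | grep -E 'pos|ft'
python3 -m crank '[[-0.0003,0.001,-0.0003,0,0,0,-0.6],[-0.0003,0.001,-0.0003,0,0,0,-0.6],[-0.0003,0.001,-0.0003,0,0,0,-0.6],[-0.0003,0.001,-0.0003,0,0,0,-0.6],[-0.0003,0.001,-0.0003,0,0,0,-0.6]]' | grep -E 'pos|ft'
python3 -m crank '[[-0.0003,0.001,-0.0003,0,0,0,-0.6],[-0.0003,0.001,-0.0003,0,0,0,-0.6],[-0.0003,0.001,-0.0003,0,0,0,-0.6],[-0.0003,0.001,-0.0003,0,0,0,-0.6],[-0.0003,0.001,-0.0003,0,0,0,-0.6]]' | grep -E 'pos|ft'
```

```text
eef_pos: [0.499, -0.0158, 0.1954]
ft_force: [0.8, -0.7, 1.2]
eef_pos: [0.4976, -0.0109, 0.1939]
ft_force: [1.2, -0.5, 1.9]
eef_pos: [0.496, -0.0058, 0.1923]
ft_force: [1.0, -0.5, 3.0]
```

```bash
python3 -m crank '[[-0.0003,0.001,-0.0003,0,0,0,-0.6],[-0.0003,0.001,-0.0003,0,0,0,-0.6],[-0.0003,0.001,-0.0003,0,0,0,-0.6],[-0.0003,0.001,-0.0003,0,0,0,-0.6],[-0.0003,0.001,-0.0003,0,0,0,-0.6]]' | grep -E 'pos|ft'
python3 -m crank '[[-0.0003,0.001,-0.0003,0,0,0,-0.6],[-0.0003,0.001,-0.0003,0,0,0,-0.6],[-0.0003,0.001,-0.0003,0,0,0,-0.6],[-0.0003,0.001,-0.0003,0,0,0,-0.6],[-0.0003,0.001,-0.0003,0,0,0,-0.6]]' | grep -E 'pos|ft'
```

```text
eef_pos: [0.4944, -0.0009, 0.1908]
ft_force: [2.7, 0.2, 2.6]
eef_pos: [0.4939, 0.0018, 0.1902]
ft_force: [3.4, -8.0, 6.7]
```

The plunger has been met at about 50 mm of grip travel. I'll creep on from here.

```bash
python3 -m crank '[[-0.0002,0.0007,-0.0001,0,0,0,-0.6],[-0.0002,0.0007,-0.0001,0,0,0,-0.6],[-0.0002,0.0007,-0.0001,0,0,0,-0.6],[-0.0002,0.0007,-0.0001,0,0,0,-0.6],[-0.0002,0.0007,-0.0001,0,0,0,-0.6]]' | grep -E 'pos|ft'
python3 -m crank '[[-0.0002,0.0007,-0.0001,0,0,0,-0.6],[-0.0002,0.0007,-0.0001,0,0,0,-0.6],[-0.0002,0.0007,-0.0001,0,0,0,-0.6]]' | grep -E 'pos|ft'
```

```text
eef_pos: [0.493, 0.0049, 0.1897]
ft_force: [3.1, -8.6, 5.1]
eef_pos: [0.4925, 0.0069, 0.1894]
ft_force: [3.9, -8.3, 3.8]
```

```bash
for i in 1; do
python3 -m crank '[[-0.0002,0.0008,-0.0002,0,0,0,-0.6],[-0.0002,0.0008,-0.0002,0,0,0,-0.6],[-0.0002,0.0008,-0.0002,0,0,0,-0.6],[-0.0002,0.0008,-0.0002,0,0,0,-0.6],[-0.0002,0.0008,-0.0002,0,0,0,-0.6]]' | grep -E 'pos|ft'
python3 -m crank '[[-0.0002,0.0008,-0.0002,0,0,0,-0.6],[-0.0002,0.0008,-0.0002,0,0,0,-0.6],[-0.0002,0.0008,-0.0002,0,0,0,-0.6],[-0.0002,0.0008,-0.0002,0,0,0,-0.6],[-0.0002,0.0008,-0.0002,0,0,0,-0.6]]' | grep -E 'pos|ft'; done
```

```text
eef_pos: [0.4915, 0.0106, 0.1884]
ft_force: [4.1, -8.7, 5.4]
eef_pos: [0.4905, 0.0145, 0.1874]
ft_force: [4.3, -11.0, 5.1]
```

```bash
python3 -m crank '[[-0.0002,0.0007,-0.0002,0,0,0,-0.6],[-0.0002,0.0007,-0.0002,0,0,0,-0.6],[-0.0002,0.0007,-0.0002,0,0,0,-0.6],[-0.0002,0.0007,-0.0002,0,0,0,-0.6]]' | grep -E 'pos|ft'
```

```text
eef_pos: [0.4897, 0.0175, 0.1866]
ft_force: [3.0, -9.4, 6.2]
```

```bash
python3 -m crank '[[-0.0002,0.0007,-0.0002,0,0,0,-0.6],[-0.0002,0.0007,-0.0002,0,0,0,-0.6],[-0.0002,0.0007,-0.0002,0,0,0,-0.6],[-0.0002,0.0007,-0.0002,0,0,0,-0.6]]' | grep -E 'pos|ft'
```

```text
eef_pos: [0.4889, 0.0203, 0.1858]
ft_force: [3.8, -9.5, 5.6]
```

```bash
python3 -m crank '[[-0.0002,0.0006,-0.0002,0,0,0,-0.6],[-0.0002,0.0006,-0.0002,0,0,0,-0.6],[-0.0002,0.0006,-0.0002,0,0,0,-0.6]]' | grep -E 'pos|ft'
```

```text
eef_pos: [0.4884, 0.0222, 0.1852]
ft_force: [4.4, -7.9, 5.3]
```

```bash
python3 -m crank '[[-0.0002,0.0006,-0.0001,0,0,0,-0.6],[-0.0002,0.0006,-0.0001,0,0,0,-0.6],[-0.0002,0.0006,-0.0001,0,0,0,-0.6]]' | grep -E 'pos|ft'
```

```text
eef_pos: [0.4878, 0.0241, 0.1847]
ft_force: [4.8, -8.1, 3.5]
```

```bash
python3 -m crank '[[-0.0002,0.0006,-0.0001,0,0,0,-0.6],[-0.0002,0.0006,-0.0001,0,0,0,-0.6],[-0.0002,0.0006,-0.0001,0,0,0,-0.6]]' | grep -E 'pos|ft'
```

```text
eef_pos: [0.4873, 0.0259, 0.1843]
ft_force: [5.9, -8.4, 2.4]
```

```bash
python3 -m crank '[[-0.0001,0.0007,-0.0002,0,0,0,-0.6],[-0.0001,0.0007,-0.0002,0,0,0,-0.6],[-0.0001,0.0007,-0.0002,0,0,0,-0.6]]' | grep -E 'pos|ft'
```

```text
eef_pos: [0.4868, 0.0278, 0.1836]
ft_force: [5.0, -9.3, 2.9]
```

```bash
python3 -m crank '[[-0.0001,0.0007,-0.0002,0,0,0,-0.6],[-0.0001,0.0007,-0.0002,0,0,0,-0.6],[-0.0001,0.0007,-0.0002,0,0,0,-0.6]]' | grep -E 'pos|ft'
```

```text
eef_pos: [0.4867, 0.0286, 0.1833]
ft_force: [4.1, -12.9, 4.3]
```

Motion stalls and the force climbs, so the plunger is at its stop. I'll check the brass pin and hold.

```bash
python3 -m crank '[[-0.0001,0.0005,0,0,0,0,-0.6],[0,0,0,0,0,0,-0.6],[0,0,0,0,0,0,-0.6],[0,0,0,0,0,0,-0.6]]' | grep -E 't:|pos|ft'
python3 - <<'E'
from h import *
b=camera("scene")[190:320,250:370]
cv2.imwrite("pics/n3.png",cv2.resize(b,None,fx=4.5,fy=4.5,interpolation=cv2.INTER_CUBIC)[:,:,::-1])
E
```

```text
t: 10.95
eef_pos: [0.4867, 0.0286, 0.1833]
eef_rot: [0.004, 0.611, 0.791, -0.003]
ft_force: [3.5, -13.4, 3.7]
```

View pics/n3.png

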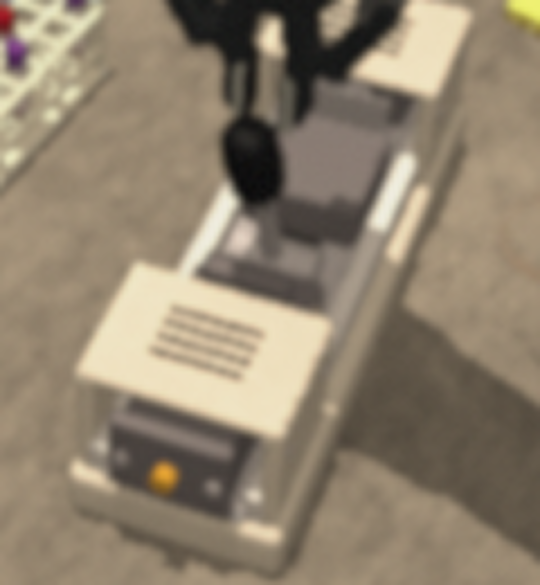

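The brass pin now stands proud at crop (165,475), and the arm doesn't move under 13 N, so the plunger is home. I'll hold for 2.5 s with slightly more push.

```bash
python3 -m crank '[[-0.0001,0.0005,0,0,0,0,-0.6],[0,0,0,0,0,0,-0.6],[0,0,0,0,0,0,-0.6],[0,0,0,0,0,0,-0.6],[0,0,0,0,0,0,-0.6]]' | grep -E 't:|pos|ft'
python3 -m crank '[[0,0,0,0,0,0,-0.6],[0,0,0,0,0,0,-0.6],[0,0,0,0,0,0,-0.6],[0,0,0,0,0,0,-0.6],[0,0,0,0,0,0,-0.6]]' | grep -E 't:|pos|ft'
python3 -m crank '[[0,0,0,0,0,0,-0.6],[0,0,0,0,0,0,-0.6],[0,0,0,0,0,0,-0.6],[0,0,0,0,0,0,-0.6],[0,0,0,0,0,0,-0.6]]' | grep -E 't:|pos|ft'
python3 -m crank '[[0,0,0,0,0,0,-0.6],[0,0,0,0,0,0,-0.6],[0,0,0,0,0,0,-0.6],[0,0,0,0,0,0,-0.6],[0,0,0,0,0,0,-0.6]]' | grep -E 't:|pos|ft'
python3 -m crank '[[0,0,0,0,0,0,-0.6],[0,0,0,0,0,0,-0.6],[0,0,0,0,0,0,-0.6],[0,0,0,0,0,0,-0.6],[0,0,0,0,0,0,-0.6]]' | grep -E 't:|pos|ft'
python3 -m crank '[[0,0,0,0,0,0,-0.6],[0,0,0,0,0,0,-0.6],[0,0,0,0,0,0,-0.6],[0,0,0,0,0,0,-0.6],[0,0,0,0,0,0,-0.6]]' | grep -E 't:|pos|ft'
```

```text
t: 11.42
eef_pos: [0.4867, 0.0287, 0.1833]
eef_rot: [0.005, 0.611, 0.791, -0.003]
ft_force: [4.0, -14.3, 4.2]
t: 11.83
eef_pos: [0.4867, 0.0287, 0.1833]
eef_rot: [0.005, 0.611, 0.791, -0.003]
ft_force: [4.2, -15.4, 4.5]
t: 12.25
eef_pos: [0.4867, 0.0287, 0.1833]
eef_rot: [0.005, 0.611, 0.791, -0.003]
ft_force: [4.7, -14.9, 4.1]
t: 12.67
eef_pos: [0.4867, 0.0287, 0.1833]
eef_rot: [0.005, 0.611, 0.791, -0.003]
ft_force: [4.0, -14.5, 3.9]
t: 13.08
eef_pos: [0.4867, 0.0287, 0.1833]
eef_rot: [0.005, 0.611, 0.791, -0.003]
ft_force: [4.0, -15.5, 4.1]
t: 13.5
eef_pos: [0.4867, 0.0287, 0.1833]
eef_rot: [0.005, 0.611, 0.791, -0.003]
ft_force: [4.9, -15.5, 4.6]
```

```bash
python3 -m crank '[[0.0008,-0.003,0.0004,0,0,0,-0.6],[0.0008,-0.003,0.0006,0,0,0,-0.6],[0.001,-0.004,0.0008,0,0,0,-0.6],[0.001,-0.004,0.0008,0,0,0,-0.6],[0.001,-0.004,0.0008,0,0,0,-0.6]]' | grep -E 't:|pos|ft'
python3 -m crank '[[0.001,-0.004,0.0008,0,0,0,-0.6],[0.001,-0.004,0.0008,0,0,0,-0.6],[0.001,-0.004,0.0008,0,0,0,-0.6],[0.001,-0.004,0.0008,0,0,0,-0.6],[0.001,-0.004,0.0008,0,0,0,-0.6]]' | grep -E 't:|pos|ft'
python3 -m crank '[[0.001,-0.004,0.0008,0,0,0,-0.6],[0.001,-0.004,0.0008,0,0,0,-0.6],[0.001,-0.004,0.0008,0,0,0,-0.6],[0.001,-0.004,0.0008,0,0,0,-0.6],[0.001,-0.004,0.0008,0,0,0,-0.6]]' | grep -E 't:|pos|ft'
python3 -m crank '[[0.0008,-0.003,0,0,0,0,-0.6],[0.0008,-0.003,0,0,0,0,-0.6],[0.0008,-0.003,0,0,0,0,-0.6],[0.0008,-0.003,0,0,0,0,-0.6],[0.0008,-0.003,0,0,0,0,-0.6]]' | grep -E 't:|pos|ft'
python3 -m crank '[[0.0005,-0.002,0,0,0,0,-0.6],[0.0005,-0.002,0,0,0,0,-0.6],[0.0005,-0.002,0,0,0,0,-0.6],[0.0005,-0.002,0,0,0,0,-0.6],[0.0005,-0.002,0,0,0,0,-0.6]]' | grep -E 't:|pos|ft'
```

```text
t: 13.92
eef_pos: [0.4894, 0.0159, 0.1858]
eef_rot: [-0.0, 0.61, 0.792, 0.0]
ft_force: [2.2, -0.5, 2.9]
t: 14.33
eef_pos: [0.4944, -0.0045, 0.1897]
eef_rot: [-0.0, 0.61, 0.792, -0.0]
ft_force: [3.0, 0.5, 0.2]
t: 14.75
eef_pos: [0.4987, -0.0245, 0.1934]
eef_rot: [-0.001, 0.61, 0.792, -0.001]
ft_force: [0.6, -0.8, 0.5]
t: 15.17
eef_pos: [0.5034, -0.0393, 0.1937]
eef_rot: [-0.0, 0.61, 0.792, 0.0]
ft_force: [-0.4, -0.5, -0.5]
t: 15.58
eef_pos: [0.506, -0.0492, 0.1938]
eef_rot: [-0.0, 0.61, 0.792, 0.0]
ft_force: [0.3, -0.1, -0.7]
```

```bash
python3 -m crank '[[0.001,-0.004,0,0,0,0,-0.6],[0.002,-0.008,0,0,0,0,-0.6],[0.004,-0.015,0,0,0,0,-0.6],[0.004,-0.015,0.005,0,0,0,-0.6],[0.004,-0.015,0.005,0,0,0,-0.6]]' | grep -E 't:|pos|ft'
python3 -m crank '[[0.004,-0.015,0.005,0,0,0,-0.6],[0,0,0,0,0,0,-0.6],[0,0,0,0,0,0,-0.6],[0,0,0,0,0,0,-0.6],[0,0,0,0,0,0,-0.6]]' | grep -E 't:|pos|ft'
python3 - <<'E'
from h import *
b=camera("scene")[175:320,250:370];a=camera("top")[190:260,230:330]
b2=cv2.resize(b,None,fx=3.6,fy=3.6,interpolation=cv2.INTER_CUBIC);a2=cv2.resize(a,None,fx=3.6,fy=3.6,interpolation=cv2.INTER_CUBIC)
o=np.zeros((530,800,3),np.uint8);o[:b2.shape[0],:b2.shape[1]]=b2;o[:a2.shape[0],435:435+a2.shape[1]]=a2
cv2.imwrite("pics/n4.png",o[:,:,::-1])
for c,n in(("scene","grip"),("top","saline_bottle"),("top","tape_roll"),("scene","saline_bottle"),("scene","tape_roll"),("scene","blank"),("top","cartridge")): print(c,n,[(np.round(x["at"],1),round(x["score"],2)) for x in tip_of(c,n)[:1]])
E
```

```text
t: 16.0
eef_pos: [0.521, -0.1072, 0.2037]
eef_rot: [-0.0, 0.61, 0.792, -0.0]
ft_force: [1.1, 0.5, 0.3]
t: 16.42
eef_pos: [0.5246, -0.1205, 0.2085]
eef_rot: [-0.0, 0.61, 0.792, -0.0]
ft_force: [-0.8, 0.2, 0.3]
scene grip [(array([317. , 199.9]), 0.87)]
top saline_bottle [(array([176.3, 187.1]), 0.75)]
top tape_roll [(array([390.3, 194.5]), 0.53)]
scene saline_bottle [(array([165.7, 337.3]), 0.73)]
scene tape_roll [(array([342.5, 181. ]), 0.69)]
scene blank [(array([319.5, 234.8]), 0.97)]
top cartridge [(array([272.2, 228.3]), 0.63)]
```

View pics/n4.png

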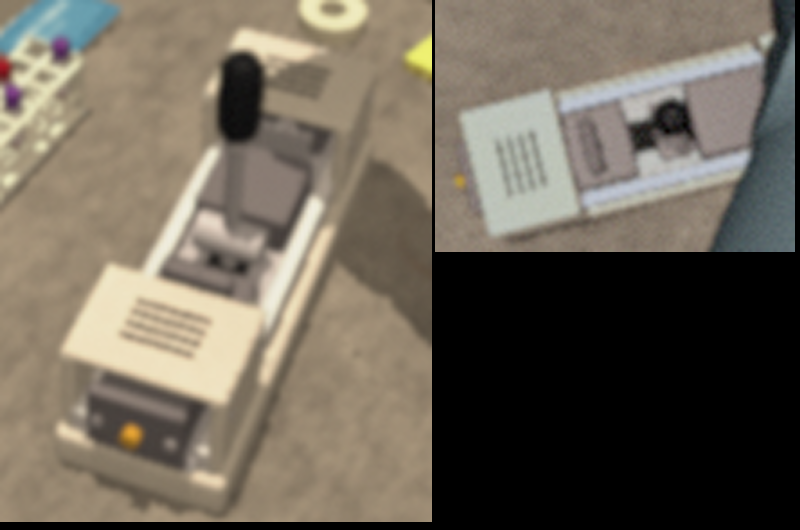

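The lever is upright again at crop (240,95). The pin stands proud in both views, at (131,435) and (460,182). The cartridge has moved into the port, and the blank, bottle and tape have not moved. Nothing is touching the robot, so I'm handing in.

```bash
python3 -c "
from workcell import *
print(sign_off())"
```

```text
the job is handed in; nothing more can be done
None
```

The ridged cartridge on the left (+y) lane is docked: its plunger was driven home and held at about 15–16 N for 2.5 s, the lever is back upright, the blank, bottle and tape roll look unmoved in the pictures, and the job is handed in.

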